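# Set the gap of an antenna tuning stand with a spacer

### The arm

A 6-joint arm with a two-finger parallel gripper is mounted at the origin on the work surface. World frame = base frame: x ahead of the robot, y to its left, z up, the work surface at z = 0. Lengths are in m, angles in rad, forces in N, time in s.
With the tool pointing down it reaches from about 0.4 to 0.825 m from the base axis. Payload 7 kg.
Tool frame: the origin (TCP) lies between the finger pads; the fingertips stand 8 mm ahead of it and the grasp point (between the pads) lies 11 mm behind it; y points along the fingers, z is the direction in which the jaws open and shut, and the axes are right-handed (so a half turn about y gives the same grasp; the last joint's range is limited). The gripper opens to 88 mm and grips with 3 to 60 N. Pads are 19 mm wide; open, the fingers measure 130 mm over their backs; the gripper's body (78 mm by 193 mm) begins 47 mm behind the grasp point.
Start: joints at [1.465, 0.359, 0.012, 0, -1.224, -0.288], TCP at [0.259, 0.623, 0.208] pointing down, gripper open.
Joint ranges: [-3.07, 3.07], [-1.43, 2.12], [-1.02, 1.25], [-3.03, 1.67], [-3.05, -0], [-3.03, 3.03]. Speed limits (rad/s): [2.39, 2.39, 3.01, 3.14, 3.14, 3.14].

### API

Orientations are given as a rotation vector (axis times angle).
In Python, from cell import robot gives the robot as it stands. The module is installed in compiled form; this text tells all that it offers.
- The arm moves only by the tool drive_tool, never from a script. Its argument "targets" is a list of rows, each a list of 7 numbers: the shift along the tool's x, y, z in cm, then the turn, a rotation vector about the tool's x, y, z in rad, then the finger opening in cm, from 0 to 8.76. A call has 1 to 12 rows; each row is the pose to reach, as a shift and turn from the pose measured when the call began, along the tool's axes at that moment; what a row does not reach only later rows make up. A row lasts 1/10 s, in which the tool goes at most 50 mm and 8.59 degrees, less where a joint would pass 70% of its speed; a pose out of reach is approached as far as the arm can. A call with a gripper value outside its range is refused whole. The fingers move at their own pace and stop on an object; "force" is the grip in N (left out, the last holds). Time passes only in rows, so rows that repeat a pose let the fingers close. It gives the time, the measured TCP pose, the force and the opening at its end, in the units of the state.
- robot.get_state(): the state, without advancing time (a new reading comes with each control period).
- robot.read_camera(name): name is "side" or "top"; returns a dict with "img" (400x640x3 uint8, red, green, blue), "depth" (400x640 float32, m along the optical axis (not along the pixel's ray), 0 where there is no reading), "fx", "fy", "cx", "cy" (pixels), "R" (3x3) and "t" (3): a world point X has camera coordinates R X + t. Camera axes: x right, y down, z forward; pixel columns grow to the right and rows downward; lengths in m; the calibration is good to about 2 mm. A picture is of the moment at which its call begins.
- robot.close_job(): hands the job in, once; it reports no verdict.
The state is a dict: "clock": time; "joint_pos": joint angles; "joint_velocities": joint speeds; "joint_efforts": joint torques, N m; "tool_pos": TCP position; "orientation": TCP orientation; "ft_force": force on the tool from outside, world axes, zero at the start; "ft_torque": the same for the moment, N m; "finger_gap": finger opening in m.
Only numpy, scipy, OpenCV 4.12 (cv2) and the standard library are available. Lean on these libraries where they do the work, as an engineer would, in place of code of your own. Each camera call takes 0.05 s, during which the arm holds its last target.

### The job

On the antenna tuning stand, first loosen the T-handled set screw on the brass collar, so that the collar is not forced along the rod, then take the thicker of the two fork-shaped spacers off its rack and hang it fully down over the stand's rod, in the gap between the black end disc and the collar. Slide the collar up until you feel it nip the spacer against the disc, and tighten the set screw again so that the spacer stays there. Leave the thinner spacer on the rack and the other things on the table where they are.

Things in the scene. Friction and masses are not known exactly. Their poses are not given: they have to be found in the camera images.
- stand: tuning stand, fixed: grey base 100 x 300 x 12 mm, grey posts 50 x 18 mm, 125 mm high, 135 mm either side of the middle, carrying a level square aluminium rod, 20 x 20 mm, axis 100 mm above the table, along the stand's own y. Origin: centre of the underside; z up. A fixed black end disc, 68 mm diameter, 26 mm thick, is on the rod near its +y end
- stop_face (a point): point on the rod axis in the face of the black end disc that looks at the collar (100 mm above the table; 100 mm from the stand's origin along its +y). Axes as the stand's: y along the rod, from the collar towards the disc; z up
- collar (a joint): brass collar on the rod: flange 68 mm diameter, 14 mm thick; behind it a ribbed hub, 56 mm diameter, 78 mm long. Value = clear gap (m) between flange and black disc, 0 to 0.105; grows away from the disc (stand's -y). Starts at 0.040 to 0.085. Slides with about 4 N drag, cannot turn, may be moved by its screw handle. Forcing it along with the screw tight would score the rod
- collar_face (a point): point on the rod axis in the collar flange's face that looks at the black disc; axes as the stand's
- screw (a joint): upright set screw on the collar, turned by its T-handle. 0 = fully tight (end stop); grows counter-clockwise seen from above (loosening) to 1.6 rad (end stop). Starts at 0 to 0.2. Counts as tight below 0.3 and as loose above 1.0. Stays where it is left; turning takes about 0.15 N m
- screw_grip (a point): point in the T-handle's black bar, 66 mm long, 12 mm thick, 30 mm high: x along the bar, y through its thickness (pinch so, from above), z up along the screw axis. 160 mm above the table, straight over the rod, 65 mm behind the collar's face. The bar reaches from 15 mm below to 15 mm above this point; the hub's top is 32 mm below it
- rack: fixed spacer rack: dark base 80 x 230 x 12 mm, two posts 112 mm high at its ends, and a level square bar, 20 x 20 mm, axis 100 mm above the table, along the rack's own y. Origin: centre of the underside. The spacers hang on the bar 45 mm either side of the middle, either one on either side
- spacer_thick: loose grey plastic fork, 16 mm thick, about 110 g. Origin: middle of the slot's upper end, which rests on a bar's or rod's top (110 mm above the table); x across, y through the thickness (along the bar), z up. Legs reach 64 mm below it; slot 24.5 mm wide, flaring to 44 mm over the lowest 34 mm. Body 78 mm wide to 20 mm above it, then a grip tab 30 mm wide to 70 mm above. Half turns alike
- spacer_thin: the same fork but only 8 mm thick; stays on the rack. Origin and axes as for the thick one
- handheld: loose black hand-held radio, 130 x 58 x 36 mm with a 110 mm rubber aerial, lying down; to be left alone. Origin: underside
- phone: loose black phone lying flat, 72 x 148 x 9 mm; to be left alone. Origin: underside
- driver: loose screwdriver lying down, 190 mm; to be left alone. Origin: underside
- mug: loose white mug, 80 mm wide, 95 mm high; to be left alone. Origin: underside
- battery: loose grey battery block, 75 x 110 x 65 mm; to be left alone. Origin: underside

How it is judged:
On the way, in this order (a step that is already met when the one before it is completed fails the run):
1. the set screw is loosened (turned past 1 rad) (value of joint screw above 1 rad), for 0.1 s.
2. the thick spacer is over the rod, fully down, in the gap between disc and collar (x of spacer_thick in the frame of stop_face between -0.008 and 0.008 m and z of spacer_thick in the frame of stop_face between 0.006 and 0.0145 m and angle between spacer_thick's own z axis and vertical below 0.2 rad and y of spacer_thick in the frame of stop_face between -0.1 and -0.004 m), for 0.1 s.
3. the collar is slid up against the spacer, with the screw still loose (x of spacer_thick in the frame of stop_face between -0.008 and 0.008 m and z of spacer_thick in the frame of stop_face between 0.006 and 0.0145 m and angle between spacer_thick's own z axis and vertical below 0.2 rad and value of joint collar below 0.0178 m and value of joint screw above 0.5 rad), for 0.1 s.
At the end, for the whole second after the job is handed in: The thick spacer hangs fully down on the rod (seat height within 4.5 mm, upright within 0.2 rad), nipped between disc and collar (gap 13.5 to 17.8 mm); the set screw is tight (below 0.3 rad); the thin spacer is still on the rack (within 30 mm); all at rest (x of spacer_thick in the frame of stop_face between -0.008 and 0.008 m and z of spacer_thick in the frame of stop_face between 0.006 and 0.0145 m and angle between spacer_thick's own z axis and vertical below 0.2 rad and y of spacer_thick in the frame of stop_face between -0.0105 and -0.0055 m and value of joint collar between 0.0135 and 0.0178 m and value of joint screw below 0.3 rad and angle between the y axis of spacer_thick and the y axis of stand, either way round below 0.12 rad and linear speed of spacer_thick below 0.02 m/s and distance of spacer_thin from where it was at the start of the episode below 0.03 m); the robot touches nothing.
It fails at once if the collar is forced along the rod (over 12 mm) while its screw is still tight, or screwed down well short of the spacer (value of joint screw below 0.4 rad and distance of collar_face from where it was at the start of the episode above 0.012 m and value of joint collar above 0.022 m).
It fails at once if the thin spacer is taken off or shoved along the rack by more than 30 mm (distance of spacer_thin from where it was at the start of the episode above 0.03 m).
It fails at once if another loose thing on the table is disturbed (moved more than 40 mm) (distance of any of handheld, phone, driver, mug, battery from where it was at the start of the episode above 0.04 m).
It also fails if it takes over 58 s, if anything falls off the work surface, if the arm or the gripper's body presses on something with over 40 N, if the wrist force passes 120 N, or if a joint passes its speed limit or range.

## Working session

There is one attempt and no reset: what is moved stays moved. The work goes in short steps, Python scripts to look and compute and a tool call to move; the robot and the scene stay as the last step left them, time stands still between calls to the robot, and variables do not carry over. Pictures are saved under pics/ and viewed, and the job is handed in when it is done.

Besides the shell and the picture viewer there is one more tool, called after ">>>" as name(argument=value, ...) on one line, values as JSON. drive_tool: Moves the arm, as the interface text tells. Its arguments: {"type":"object","properties":{"targets":{"type":"array"},"force":{"type":"number"}},"required":["targets"]}

```bash
mkdir -p pics; ls
cat > h.py <<'E'
import numpy as np,cv2
from scipy.spatial.transform import Rotation as Rn
from cell import robot
def shot(n,f):
    c=robot.read_camera(n); cv2.imwrite('pics/'+f,c['img'][:,:,::-1]); np.savez('pics/'+f[:-4]+'.npz',**c); return c
def cloud(c):
    v,u=np.mgrid[0:400,0:640]; d=c['depth']
    P=np.stack([(u-c['cx'])/c['fx']*d,(v-c['cy'])/c['fy']*d,d],-1)
    W=(P-c['t'])@c['R']; W[d==0]=np.nan; return W
E
python3 - <<'E'
from h import *
np.set_printoptions(precision=4,suppress=True)
for n in('side','top'):
    c=shot(n,n+'0.png'); print(n,c['fx'],-c['R'].T@c['t'],c['R'].tolist())
s=robot.get_state(); print(s); print(Rn.from_rotvec(s['orientation']).as_matrix())
E
```

```text
pics
side 415.94038281796725 [ 0.2878 -0.6748  0.7418] [[0.935206549274532, -0.35371776652609194, -0.01650611516424703], [-0.22849201969574612, -0.5671943342672009, -0.7912534259708107], [0.27051821958859085, 0.7437569016950227, -0.6112655429939096]]
top 408.40382348196596 [0.3905 0.0461 0.9949] [[0.021585987531809923, -0.999755960110067, -0.004697378702508689], [-0.9808232047209362, -0.020266429253524766, -0.19384301103280527], [0.19370050651257714, 0.008791590852065068, -0.9810213156231936]]
{'clock': 0.1, 'joint_pos': array([ 1.4651,  0.3593,  0.0112, -0.0003, -1.2241, -0.2881]), 'joint_velocities': array([-0.0006, -0.0018,  0.0031,  0.0013,  0.0003,  0.0008]), 'joint_efforts': array([ -0.0004, -58.4166,  29.3751,   7.0155,   0.0101,  -0.    ]), 'tool_pos': array([0.2588, 0.6229, 0.207 ]), 'orientation': array([-0.4   , -2.0037,  2.0067]), 'ft_force': array([-0.5427,  0.1354, -0.7193]), 'ft_torque': array([-0.0459, -0.0257,  0.0268]), 'finger_gap': 0.08750964945542057}
[[-0.9234 -0.0004 -0.3838]
 [ 0.3838 -0.0014 -0.9234]
 [-0.0001 -1.      0.0015]]
```

View pics/top0.png

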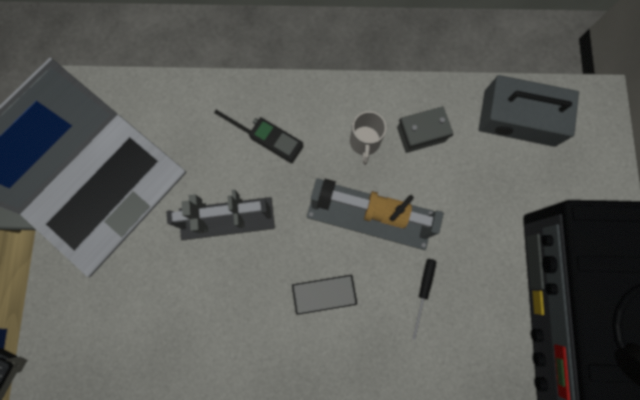

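View pics/side0.png

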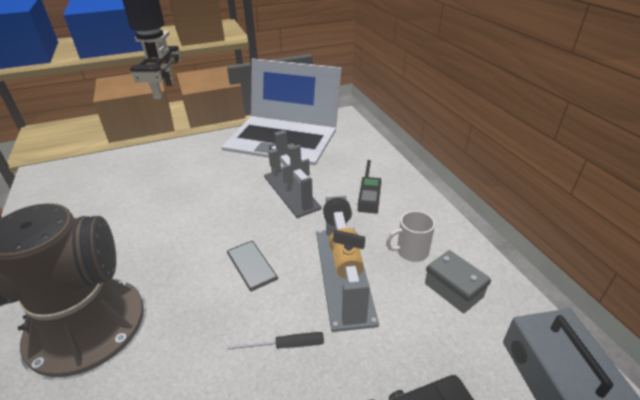

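Run:
```python
from h import *
c=dict(np.load('pics/top0.npz'));W=cloud(c)
im=c['img'][160:260,150:460,::-1]
im=cv2.convertScaleAbs(im,alpha=1.8)
cv2.imwrite('pics/topz.png',cv2.resize(im[:,:155],None,fx=5,fy=5,interpolation=cv2.INTER_CUBIC))
cv2.imwrite('pics/topz2.png',cv2.resize(im[:,150:],None,fx=5,fy=5,interpolation=cv2.INTER_CUBIC))
z=W[...,2]; print(np.nanmedian(z))
hz=np.clip(np.nan_to_num(z)[160:260,150:460]/0.2*255,0,255).astype(np.uint8)
cv2.imwrite('pics/topd.png',cv2.resize(cv2.applyColorMap(hz,cv2.COLORMAP_JET),None,fx=2.5,fy=2.5,interpolation=cv2.INTER_NEAREST))
```

```text
-0.0009996097528151456
```

View pics/topz.png

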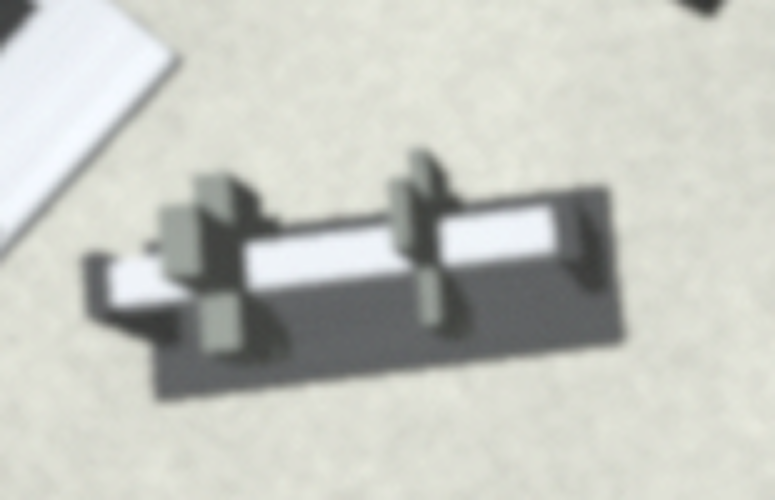

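View pics/topz2.png

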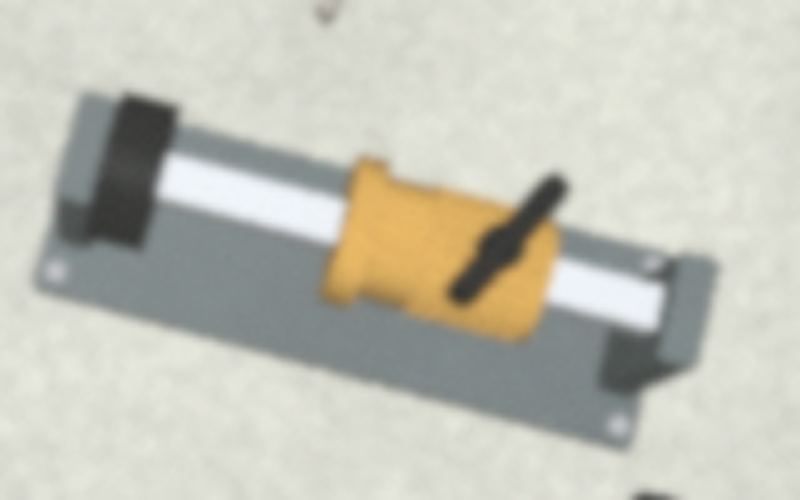

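View pics/topd.png

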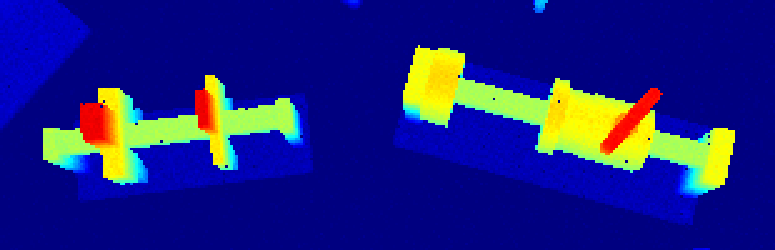

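The crops show the thick spacer hanging on the rack's left side (tab at about px (186,208) in the full image) and the thin one at about (230,203). The collar's T-bar runs diagonally, centred near (401,208). The disc is at (322,193), so the stand's +y points to image left. Next I measure these.

```bash
cat > geo.py <<'E'
from h import *
np.set_printoptions(precision=4,suppress=True)
def box(pts):
    (c,s,a)=cv2.minAreaRect((pts*1000).astype(np.float32)); return np.array(c),np.array(s),a
def reg(W,u0,u1,v0,v1,z0,z1):
    R=W[v0:v1,u0:u1].reshape(-1,3); return R[(R[:,2]>z0)&(R[:,2]<z1)]
def axis(p):
    m=p[:,:2].mean(0); w,v=np.linalg.eigh(np.cov(p[:,:2].T)); return m,v[:,1],np.sqrt(w)
E
python3 - <<'E'
from geo import *
c=dict(np.load('pics/top0.npz'));W=cloud(c)
for n,b in dict(rackbar=(165,270,190,235,.104,.116),rod=(330,435,180,240,.104,.116),thicktab=(175,215,190,240,.172,.19),thintab=(220,245,185,235,.172,.19),
  thicksh=(175,215,190,240,.124,.138),thinsh=(220,245,185,235,.124,.138),bar=(380,425,185,235,.165,.185),disc=(310,340,170,215,.131,.15),flange=(360,380,185,235,.131,.14)).items():
    p=reg(W,*b); 
    if len(p)<5: print(n,len(p)); continue
    m,d,s=axis(p); print(n,len(p),'mean',p.mean(0),'dir',d,np.degrees(np.arctan2(d[1],d[0])).round(1),'sd',s, 'box',box(p[:,:2]))
E
```

```text
rackbar 827 mean [0.5411 0.2705 0.1089] dir [-0.1501  0.9887] 98.6 sd [0.0102 0.0678] box (array([540.9821, 275.7697]), array([ 77.4824, 220.113 ]), 8.480884552001953)
rod 791 mean [ 0.5522 -0.087   0.1094] dir [0.2659 0.964 ] 74.6 sd [0.0138 0.0737] box (array([554.7252, -88.4825]), array([248.0276,  66.0782]), 76.03964233398438)
thicktab 131 mean [0.5344 0.3198 0.1781] dir [-0.9858 -0.1681] -170.3 sd [0.005  0.0089] box (array([534.2661, 320.4593]), array([30.1889, 16.6847]), 9.367942810058594)
thintab 67 mean [0.5477 0.2309 0.1781] dir [-0.9933 -0.1158] -173.3 sd [0.0026 0.0087] box (array([547.6061, 231.115 ]), array([30.0462,  8.4543]), 5.036384582519531)
thicksh 182 mean [0.5311 0.3181 0.1286] dir [-0.9914 -0.1311] -172.5 sd [0.0051 0.0266] box (array([534.5547, 319.7729]), array([77.8687, 16.0554]), 8.408109664916992)
thinsh 101 mean [0.5437 0.2299 0.129 ] dir [-0.9896 -0.1439] -171.7 sd [0.0027 0.0259] box (array([547.4606, 231.312 ]), array([77.22  ,  8.5508]), 8.466536521911621)
bar 183 mean [ 0.5461 -0.1208  0.173 ] dir [-0.7539  0.657 ] 138.9 sd [0.0034 0.0187] box (array([ 546.7986, -121.4329]), array([11.8926, 65.072 ]), 48.739784240722656)
disc 95 mean [0.5865 0.0338 0.1324] dir [0.5906 0.8069] 53.8 sd [0.0069 0.0071] box (array([585.338 ,  33.4389]), array([24.122 , 27.4668]), 82.78783416748047)
flange 57 mean [ 0.5606 -0.0654  0.1324] dir [-0.9573  0.2892] 163.2 sd [0.0041 0.0077] box (array([561.7403, -65.8026]), array([13.6645, 29.327 ]), 76.91141510009766)
```

Run:
```python
from geo import *
c=dict(np.load('pics/top0.npz'));W=cloud(c)
# rod gap pixels + rear rod
p=W[160:260,300:460].reshape(-1,3); 
y=np.array([.26,.965]); y/=np.linalg.norm(y)
for it in range(4):
    x=np.array([y[1],-y[0]])
    o=np.array([.5468,-.1214]) if it==0 else o
    s=(p[:,:2]-o)@y; l=(p[:,:2]-o)@x
    k=(p[:,2]>.104)&(p[:,2]<.113)&(abs(l)<.014)&(((s>.075)&(s<.14))|((s<-.035)&(s>-.06)))
    # midline by bins
    P=[]
    for b in np.arange(-.06,.14,.006):
        q=k&(s>=b)&(s<b+.006)
        if q.sum()>6: P.append([s[q].mean(),(np.percentile(l[q],3)+np.percentile(l[q],97))/2, np.ptp(l[q])])
    P=np.array(P); f=np.polyfit(P[:,0],P[:,1],1)
    o=o+x*f[1]; y=y+x*f[0]; y/=np.linalg.norm(y)
print(P, 'o',o,'y',y,np.degrees(np.arctan2(y[1],y[0])))
x=np.array([y[1],-y[0]])
s=(p[:,:2]-o)@y; l=(p[:,:2]-o)@x
# height profile along s near l=0
for b in np.arange(-.09,.20,.004):
    q=(s>=b)&(s<b+.004)&(abs(l)<.008)
    if q.sum(): print(round(b,3),q.sum(),np.round(np.nanpercentile(p[q,2],[10,50,90]),4))
kb=(p[:,2]>.165); print('bar in rod frame',s[kb].mean(),l[kb].mean())
# side camera: bar and tab
c=dict(np.load('pics/side0.npz'));V=cloud(c).reshape(-1,3)
def near(P,cx,cy,r,z0,z1):
    return P[(np.hypot(P[:,0]-cx,P[:,1]-cy)<r)&(P[:,2]>z0)&(P[:,2]<z1)]
for n,cx,cy in(('bar',.547,-.121),('thick',.5345,.32),('thin',.5475,.231)):
    q=near(V,cx,cy,.05,.150,.2); print(n,len(q),q.min(0),q.max(0),q.mean(0))
    q=q[q[:,2]>q[:,2].max()-.004]; print('  top',len(q),q.mean(0),box(q[:,:2]))
print('table',np.nanmedian(V[:,2]))
```

```text
[[-0.0569  0.      0.0194]
 [-0.051   0.0002  0.0195]
 [-0.0448 -0.0003  0.0202]
 [-0.0391  0.0001  0.0194]
 [ 0.0765  0.0003  0.0182]
 [ 0.0811 -0.0004  0.0196]
 [ 0.087  -0.0004  0.0189]
 [ 0.0929  0.0004  0.0198]
 [ 0.099   0.0002  0.0195]
 [ 0.1049  0.0001  0.018 ]
 [ 0.1109 -0.0002  0.0196]
 [ 0.117   0.0004  0.02  ]
 [ 0.123   0.0001  0.0187]
 [ 0.129  -0.0002  0.0187]
 [ 0.1351  0.0003  0.0203]
 [ 0.139  -0.0006  0.0188]] o [ 0.5468 -0.1214] y [0.2481 0.9687] 75.63705323327343
-0.09 13 [0.1222 0.1237 0.1252]
-0.086 14 [0.1229 0.1243 0.1264]
-0.082 47 [0.0144 0.1067 0.1225]
-0.078 20 [0.0105 0.1076 0.1096]
-0.074 25 [0.0105 0.1058 0.1105]
-0.07 21 [0.0092 0.0145 0.1101]
-0.066 25 [0.0094 0.1069 0.1092]
-0.062 20 [0.0101 0.1076 0.1099]
-0.058 23 [0.0106 0.1072 0.1096]
-0.054 24 [0.0097 0.1071 0.1106]
-0.05 22 [0.0108 0.1068 0.1098]
-0.046 17 [0.0691 0.1085 0.1109]
-0.042 14 [0.1062 0.1076 0.1105]
-0.038 11 [0.1077 0.109  0.1105]
-0.034 12 [0.1085 0.1094 0.1108]
-0.03 5 [0.1254 0.1259 0.1281]
-0.026 12 [0.1246 0.1268 0.1294]
-0.022 14 [0.1245 0.1269 0.1287]
-0.018 15 [0.1258 0.12
[... 1662 characters left out ...]
06]
0.198 6 [-0.0039 -0.0013  0.0006]
bar in rod frame 0.00038412464867216726 -0.000792828171100096
bar 389 [ 0.522 -0.148  0.15 ] [ 0.5748 -0.0996  0.176 ] [ 0.5466 -0.1255  0.1653]
  top 125 [ 0.5481 -0.1234  0.174 ] (array([ 548.0547, -122.8487]), array([12.7332, 63.8281]), 49.30873107910156)
thick 141 [0.5198 0.3062 0.1501] [0.5526 0.331  0.181 ] [0.5348 0.3155 0.1676]
  top 39 [0.536  0.3191 0.1789] (array([536.5984, 319.1126]), array([30.4991, 20.5016]), 15.293341636657715)
thin 123 [0.5336 0.2223 0.15  ] [0.5639 0.2381 0.1809] [0.5481 0.2287 0.167 ]
  top 27 [0.5485 0.2303 0.1789] (array([548.8043, 230.9675]), array([30.1309, 11.3591]), 5.529908657073975)
table -0.00040476413618787625
```

Run:
```python
from geo import *
c=dict(np.load('pics/side0.npz'))
im=cv2.convertScaleAbs(c['img'][120:330,260:400,::-1],alpha=1.3)
cv2.imwrite('pics/sidez.png',cv2.resize(im,None,fx=2.8,fy=2.8,interpolation=cv2.INTER_CUBIC))
```

```text
(no output)
```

View pics/sidez.png

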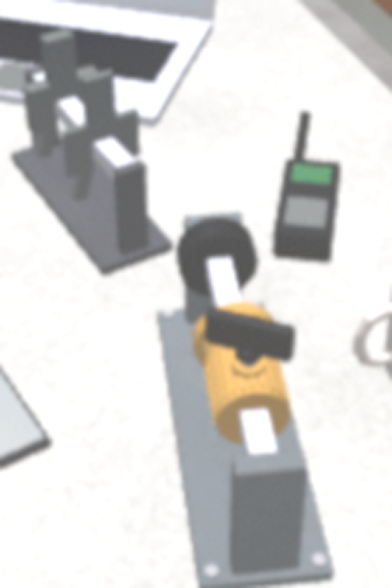

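```bash
cat > plan.py <<'E'
from geo import *
import sys
# target TCP x y z yaw(deg, direction of tool z)
x,y,z,a=map(float,sys.argv[1:5]); a=np.radians(a)
s=robot.get_state(); R=Rn.from_rotvec(s['orientation']).as_matrix()
tz=np.array([np.cos(a),np.sin(a),0]); ty=np.array([0,0,-1.]); tx=np.cross(ty,tz)
T=np.stack([tx,ty,tz],1)
print('t',s['clock'],'pos',s['tool_pos'],'yaw',np.degrees(np.arctan2(R[1,2],R[0,2])),'q',s['joint_pos'],'F',s['ft_force'],'gap',s['finger_gap'])
print('shift cm',R.T@(np.array([x,y,z])-s['tool_pos'])*100,'rot',Rn.from_matrix(R.T@T).as_rotvec())
E
python3 plan.py .5474 -.1221 .24 229
```

```text
t 0.1 pos [0.2588 0.6229 0.207 ] yaw -112.56887129194111 q [ 1.4651  0.3593  0.0112 -0.0003 -1.2241 -0.2881] F [-0.5427  0.1354 -0.7193] gap 0.08750964945542057
shift cm [-55.2382  -3.2033  57.7239] rot [-0.0015  0.3217 -0.0004]
```

>>> drive_tool(targets=[[-5,-4,5,0,0,0,8.7],[-55.24,-4.2,57.72,-0.0015,0.3217,0,8.7],[-55.24,-4.2,57.72,-0.0015,0.3217,0,8.7],[-55.24,-4.2,57.72,-0.0015,0.3217,0,8.7],[-55.24,-4.2,57.72,-0.0015,0.3217,0,8.7],[-55.24,-4.2,57.72,-0.0015,0.3217,0,8.7],[-55.24,-4.2,57.72,-0.0015,0.3217,0,8.7],[-55.24,-4.2,57.72,-0.0015,0.3217,0,8.7],[-55.24,-4.2,57.72,-0.0015,0.3217,0,8.7],[-55.24,-4.2,57.72,-0.0015,0.3217,0,8.7],[-55.24,-4.2,57.72,-0.0015,0.3217,0,8.7],[-55.24,-4.2,57.72,-0.0015,0.3217,0,8.7]])

```text
clock: 1.3
tool_pos: [0.4735, 0.0678, 0.2453]
orientation: [-0.675, -1.806, 1.806]
ft_force: [1.7, 0.8, 0.2]
finger_gap: 0.0869
```

```bash
python3 plan.py .5474 -.1221 .25 229
```

```text
t 1.3 pos [0.4735 0.0678 0.2453] yaw -130.97775263907286 q [ 0.555   0.0037 -0.3451  0.0002 -1.2213  0.3006] F [1.6599 0.7762 0.1755] gap 0.08694619497466158
shift cm [-18.0312  -0.4728   9.4919] rot [ 0.0006  0.0004 -0.0004]
```

>>> drive_tool(targets=[[-18.03,-0.47,9.49,0,0,0,8.7],[-18.03,-0.47,9.49,0,0,0,8.7],[-18.03,-0.47,9.49,0,0,0,8.7],[-18.03,-0.47,9.49,0,0,0,8.7],[-18.03,-0.47,9.49,0,0,0,8.7],[-18.03,-0.47,9.49,0,0,0,8.7],[-18.03,-0.47,9.49,0,0,0,8.7]])

```text
clock: 2.0
tool_pos: [0.5469, -0.1217, 0.2495]
orientation: [-0.675, -1.806, 1.805]
ft_force: [-0.0, 0.5, 0.1]
finger_gap: 0.0869
```

```bash
python3 plan.py .5474 -.1221 .149 229
python3 - <<'E'
from h import *
c=shot('side','side1.png'); c=shot('top','top1.png')
a=cv2.imread('pics/side1.png')[120:320,250:450]; b=cv2.imread('pics/top1.png')[130:260,280:460]
cv2.imwrite('pics/m1.png',cv2.hconcat([cv2.resize(a,(400,400)),cv2.resize(b,(400,400*130//180)).copy() if 0 else cv2.resize(b,(400,400))]))
E
```

```text
t 2.0 pos [ 0.5469 -0.1217  0.2495] yaw -130.9961384292723 q [ 0.1302  0.1454 -0.1789 -0.0005 -1.2467  0.7253] F [-0.0128  0.5438  0.0779] gap 0.08690638511141666
shift cm [-0.0702 10.0539  0.003 ] rot [0.0002 0.0001 0.0004]
```

View pics/m1.png

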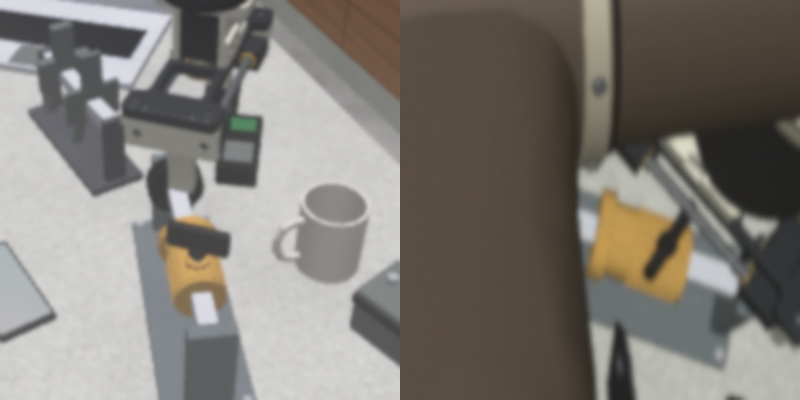

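The jaws straddle the T-bar at right angles to it: the near finger is in front of the bar, and the bar in the top crop is centred between the fingers. I'll descend and pinch it.

>>> drive_tool(targets=[[-0.07,4,0,0,0,0,8.7],[-0.07,7,0,0,0,0,8.7],[-0.07,9,0,0,0,0,5],[-0.07,10.05,0,0,0,0,4],[-0.07,10.05,0,0,0,0,2.5],[-0.07,10.05,0,0,0,0,1],[-0.07,10.05,0,0,0,0,0.5],[-0.07,10.05,0,0,0,0,0.5],[-0.07,10.05,0,0,0,0,0.5],[-0.07,10.05,0,0,0,0,0.5]], force=25)

```text
clock: 3.1
tool_pos: [0.5479, -0.1214, 0.15]
orientation: [-0.675, -1.808, 1.806]
ft_force: [0.0, -0.8, -0.2]
finger_gap: 0.0284
```

```bash
python3 plan.py .5474 -.1221 .149 229
python3 - <<'E'
from h import *
print(robot.get_state()['ft_torque'])
c=shot('side','side2.png')
a=cv2.imread('pics/side2.png')[120:320,250:450]
cv2.imwrite('pics/m2.png',cv2.resize(a,(600,600)))
E
```

```text
t 3.1 pos [ 0.5479 -0.1214  0.15  ] yaw -130.90021415324287 q [ 0.1306  0.2175 -0.3252 -0.0003 -1.0265  0.7266] F [ 0.0099 -0.7738 -0.2257] gap 0.028388729622275392
shift cm [-0.0112  0.0993  0.082 ] rot [ 0.0013  0.0017 -0.0008]
[ 0.01677625  0.01971495 -0.0222991 ]
```

View pics/m2.png

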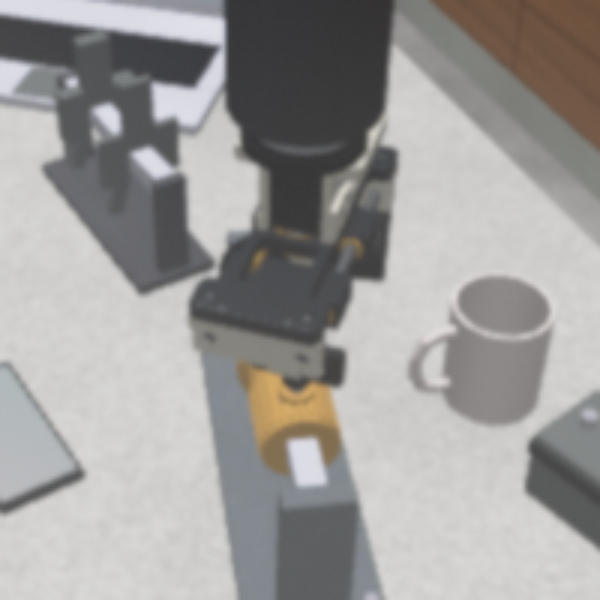

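>>> drive_tool(targets=[[0,0,0,0,0,0,0.5],[0,0,0,0,0,0,0.5],[0,0,0,0,0,0,0.5],[0,0,0,0,0,0,0.5],[0,0,0,0,0,0,0.5],[0,0,0,0,0,0,0.5]])

```text
clock: 3.75
tool_pos: [0.5481, -0.1214, 0.1499]
orientation: [-0.675, -1.808, 1.806]
ft_force: [1.5, -0.2, -0.3]
finger_gap: 0.0112
```

```bash
python3 plan.py .5474 -.1221 .149 229
```

```text
t 3.75 pos [ 0.5481 -0.1214  0.1499] yaw -130.8985003463409 q [ 0.1306  0.2178 -0.325  -0.0003 -1.0261  0.7265] F [ 1.5166 -0.2315 -0.2913] gap 0.011201436939414278
shift cm [0.0067 0.094  0.1035] rot [ 0.0015  0.0018 -0.0011]
```

>>> drive_tool(targets=[[0,0,0,0,-0.13,0,0.5],[0,0,0,0,-0.26,0,0.5],[0,0,0,0,-0.39,0,0.5],[0,0,0,0,-0.52,0,0.5],[0,0,0,0,-0.65,0,0.5],[0,0,0,0,-0.78,0,0.5],[0,0,0,0,-0.91,0,0.5],[0,0,0,0,-1.04,0,0.5],[0,0,0,0,-1.17,0,0.5],[0,0,0,0,-1.3,0,0.5],[0,0,0,0,-1.3,0,0.5],[0,0,0,0,-1.3,0,0.5]])

```text
clock: 4.95
tool_pos: [0.5481, -0.1214, 0.1499]
orientation: [-0.565, 1.889, -1.89]
ft_force: [0.4, -0.4, -0.7]
finger_gap: 0.0116
```

```bash
python3 plan.py .5474 -.1221 .149 303
python3 - <<'E'
from h import *
print(robot.get_state()['ft_torque'])
c=shot('side','side3.png')
a=cv2.imread('pics/side3.png')[120:320,250:450]
cv2.imwrite('pics/m3.png',cv2.resize(a,(600,600)))
E
```

```text
t 4.95 pos [ 0.5481 -0.1214  0.1499] yaw -56.61955692325267 q [ 0.1305  0.2178 -0.3251 -0.0001 -1.0262  2.0229] F [ 0.4033 -0.3892 -0.7312] gap 0.011644280821572435
shift cm [0.0952 0.094  0.016 ] rot [-0.0007  0.0066 -0.0016]
[-0.10941341 -0.60187489  0.10298022]
```

View pics/m3.png

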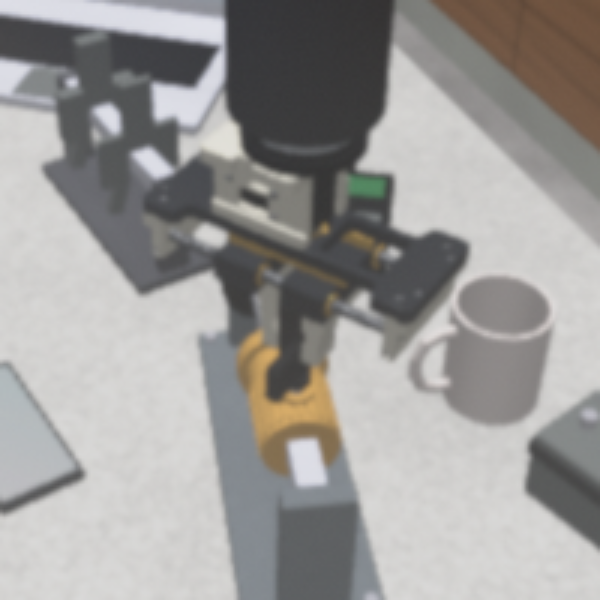

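The handle has turned with the gripper: its bar now points towards the camera. The wrist yaw changed by 1.297 rad without slip, so the screw is past 1 rad. I'll release it and go to the thick spacer.

>>> drive_tool(targets=[[0,0,0,0,0,0,5],[0,0,0,0,0,0,5],[0,0,0,0,0,0,5],[0,0,0,0,0,0,5],[0,-3,0,0,0,0,5],[0,-7,0,0,0,0,6],[0,-10.5,0,0,0,0,7],[0,-10.5,0,0,0,0,7]])

```text
clock: 5.8
tool_pos: [0.5505, -0.1219, 0.2605]
orientation: [-0.556, 1.883, -1.89]
ft_force: [-0.3, 0.2, 1.0]
finger_gap: 0.0672
```

```bash
python3 plan.py .5353 .3197 .25 278.4
```

```text
t 5.8 pos [ 0.5505 -0.1219  0.2605] yaw -56.58981810854013 q [ 0.1305  0.1385 -0.1631  0.0018 -1.2588  2.0229] F [-0.3303  0.2151  1.0447] gap 0.06724842237838359
shift cm [-23.0357   1.023  -37.7019] rot [-0.0041  0.4365 -0.0098]
```

>>> drive_tool(targets=[[-23.04,1,-37.7,-0.004,0.4365,-0.01,6],[-23.04,1,-37.7,-0.004,0.4365,-0.01,6],[-23.04,1,-37.7,-0.004,0.4365,-0.01,6],[-23.04,1,-37.7,-0.004,0.4365,-0.01,6],[-23.04,1,-37.7,-0.004,0.4365,-0.01,6],[-23.04,1,-37.7,-0.004,0.4365,-0.01,6],[-23.04,1,-37.7,-0.004,0.4365,-0.01,6],[-23.04,1,-37.7,-0.004,0.4365,-0.01,6],[-23.04,1,-37.7,-0.004,0.4365,-0.01,6],[-23.04,1,-37.7,-0.004,0.4365,-0.01,6],[-23.04,1,-37.7,-0.004,0.4365,-0.01,6],[-23.04,1,-37.7,-0.004,0.4365,-0.01,6]])

```text
clock: 7.0
tool_pos: [0.5351, 0.319, 0.2498]
orientation: [-0.158, 2.145, -2.147]
ft_force: [0.5, -0.8, -1.1]
finger_gap: 0.06
```

```bash
python3 plan.py .5353 .3197 .151 278.4;  python3 - <<'E'
from h import *
c=shot('side','side4.png'); c=shot('top','top4.png')
a=cv2.imread('pics/side4.png')[80:280,220:420]; b=cv2.imread('pics/top4.png')[150:280,280:460]
cv2.imwrite('pics/m4.png',cv2.hconcat([cv2.resize(a,(400,400)),cv2.resize(b,(400,400))]))
E
```

```text
t 7.0 pos [0.5351 0.319  0.2498] yaw -81.60224234627252 q [ 0.8505  0.2515 -0.0438  0.     -1.2767  0.8668] F [ 0.5451 -0.7628 -1.0794] gap 0.0600313628806463
shift cm [-0.0346  9.8818 -0.0727] rot [-0.0008 -0.      0.0009]
```

View pics/m4.png

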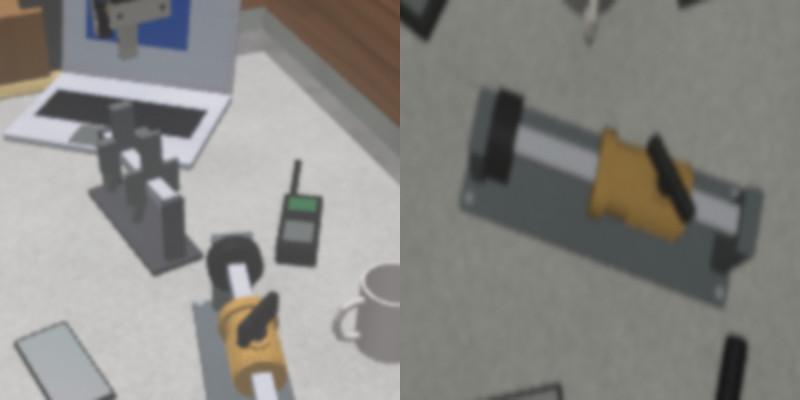

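The T-bar stayed turned: in the top crop it now leans the other way. The spacers are undisturbed. I'll go down on the tab and pinch through its thickness.

>>> drive_tool(targets=[[-0.03,4,-0.07,0,0,0,6],[-0.03,7.5,-0.07,0,0,0,6],[-0.03,9.88,-0.07,0,0,0,5],[-0.03,9.88,-0.07,0,0,0,3.5],[-0.03,9.88,-0.07,0,0,0,2],[-0.03,9.88,-0.07,0,0,0,1],[-0.03,9.88,-0.07,0,0,0,1],[-0.03,9.88,-0.07,0,0,0,1],[-0.03,9.88,-0.07,0,0,0,1],[-0.03,9.88,-0.07,0,0,0,1]], force=25)

```text
clock: 8.1
tool_pos: [0.5362, 0.3197, 0.1527]
orientation: [-0.155, 2.146, -2.144]
ft_force: [-1.5, 0.6, 5.5]
finger_gap: 0.0156
```

```bash
python3 plan.py .5353 .3197 .151 278.4;  python3 - <<'E'
from geo import *
c=dict(np.load('pics/top4.npz'));W=cloud(c)
p=reg(W,370,435,180,240,.165,.185); print(box(p[:,:2]),p.mean(0),axis(p))
p=W[160:260,300:460].reshape(-1,3)
o=np.array([.5468,-.1214]);y=np.array([.2481,.9687]);x=np.array([y[1],-y[0]])
s=(p[:,:2]-o)@y; l=(p[:,:2]-o)@x
for b in np.arange(.055,.075,.002):
    q=(s>=b)&(s<b+.002)&(abs(l)<.008); print(round(b,3),np.round(np.nanpercentile(p[q,2],[10,50,90]),4))
for b in np.arange(.140,.156,.002):
    q=(s>=b)&(s<b+.002)&(abs(l)<.008); print(round(b,3),np.round(np.nanpercentile(p[q,2],[10,50,90]),4))
E
```

```text
t 8.1 pos [0.5362 0.3197 0.1527] yaw -81.64614119613877 q [ 0.8502  0.3144 -0.1838  0.0005 -1.0708  0.8662] F [-1.4509  0.6024  5.54  ] gap 0.015610023774588413
shift cm [ 0.0887  0.1732 -0.0132] rot [ 0.0009 -0.0008 -0.0016]
(array([ 546.5327, -122.3538]), array([64.8823, 13.0126]), 34.04536819458008) [ 0.5458 -0.1217  0.1725] (array([ 0.5458, -0.1217]), array([-0.8297, -0.5581]), array([0.0035, 0.0187]))
0.055 [0.1316 0.1321 0.1342]
0.057 [0.1308 0.1324 0.1339]
0.059 [0.012  0.132  0.1325]
0.061 [0.0095 0.1309 0.1329]
0.063 [0.0096 0.1136 0.1319]
0.065 [0.0105 0.107  0.1103]
0.067 [0.0082 0.1073 0.1088]
0.069 [0.0096 0.1058 0.1097]
0.071 [0.0116 0.1058 0.1089]
0.073 [0.009  0.0592 0.1094]
0.14 [0.0078 0.1052 0.1103]
0.142 [0.0093 0.1067 0.1095]
0.144 [0.0109 0.1082 0.11  ]
0.146 [0.0099 0.1087 0.1318]
0.148 [0.1319 0.1325 0.1333]
0.15 [0.1303 0.1315 0.1328]
0.152 [0.1295 0.1306 0.1331]
0.154 [0.1301 0.133  0.1338]
```

>>> drive_tool(targets=[[0,-1,0,0,0,0,1],[0,-3,0,0,0,0,1],[0,-6,0,0,0,0,1],[0,-9,0,0,0,0,1],[0,-12,0,0,0,0,1],[0,-15.5,0,0,0,0,1],[0,-15.5,0,0,0,0,1],[0,-15.5,0,0,0,0,1]], force=30)

```text
clock: 8.9
tool_pos: [0.5358, 0.3196, 0.3085]
orientation: [-0.154, 2.147, -2.142]
ft_force: [-0.2, 0.9, -2.0]
finger_gap: 0.0157
```

```bash
python3 plan.py .58 .01 .31 255.64;  python3 - <<'E'
from geo import *
c=shot('side','side5.png')
a=cv2.imread('pics/side5.png')[60:260,200:400]
cv2.imwrite('pics/m5.png',cv2.resize(a,(600,600)))
c=shot('top','top5.png')
a=cv2.imread('pics/top5.png')[160:260,150:280]
cv2.imwrite('pics/m5t.png',cv2.resize(a,(650,500)))
V=cloud(dict(np.load('pics/side5.npz'))).reshape(-1,3)
q=V[(np.hypot(V[:,0]-.535,V[:,1]-.32)<.05)&(V[:,2]>.15)&(V[:,2]<.29)];print(len(q),q.min(0),q.max(0))
E
```

```text
t 8.9 pos [0.5358 0.3196 0.3085] yaw -81.6487805664618 q [ 0.8503  0.2277  0.055  -0.     -1.3951  0.8662] F [-0.2211  0.9189 -2.0098] gap 0.015677551564123347
shift cm [ 0.1237 -0.2132 31.2769] rot [ 0.0024  0.3964 -0.0019]
670 [0.4958 0.3032 0.2006] [0.5762 0.3331 0.2897]
```

View pics/m5.png

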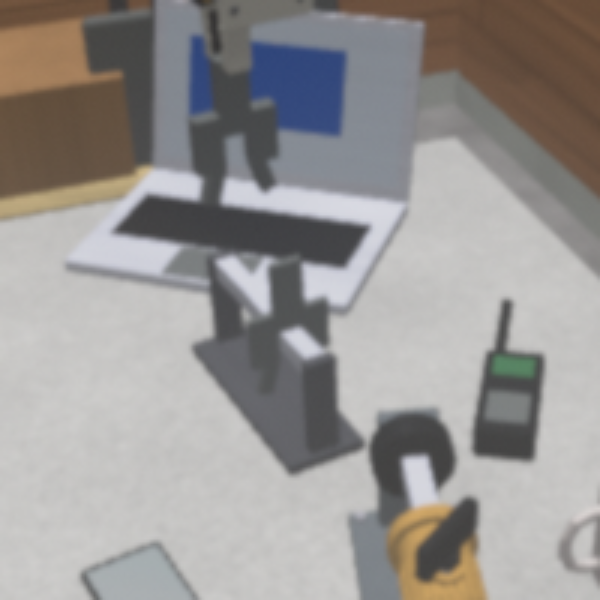

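View pics/m5t.png

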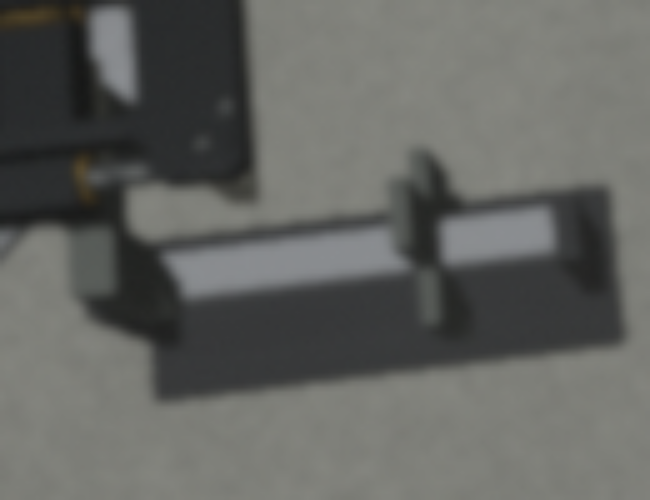

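The thick spacer hangs upright in the jaws (side crop (232,130)) and the thin one stayed on its rack. Next I go over the rod at s≈0.134.

```bash
python3 plan.py .5806 .0077 .308 255.64
```

```text
t 9.0 pos [0.5353 0.3191 0.3065] yaw -81.65474873841545 q [ 0.8503  0.2293  0.0528 -0.0003 -1.3947  0.8662] F [-0.0364  0.904  -2.2684] gap 0.015681024912241527
shift cm [ 0.0336 -0.1515 31.4707] rot [-0.0001  0.3963  0.0005]
```

>>> drive_tool(targets=[[0.03,-0.15,3,0,0.1,0,1],[0.03,-0.15,7,0,0.2,0,1],[0.03,-0.15,11,0,0.3,0,1],[0.03,-0.15,15,0,0.3963,0,1],[0.03,-0.15,19,0,0.3963,0,1],[0.03,-0.15,23,0,0.3963,0,1],[0.03,-0.15,27,0,0.3963,0,1],[0.03,-0.15,30,0,0.3963,0,1],[0.03,-0.15,31.47,0,0.3963,0,1],[0.03,-0.15,31.47,0,0.3963,0,1],[0.03,-0.15,31.47,0,0.3963,0,1]])

```text
clock: 10.1
tool_pos: [0.5804, 0.0079, 0.3071]
orientation: [-0.262, -2.086, 2.087]
ft_force: [0.6, 0.3, -1.9]
finger_gap: 0.0155
```

```bash
python3 plan.py .5806 .0077 .25 255.64
```

```text
t 10.1 pos [0.5804 0.0079 0.3071] yaw -104.39810664289362 q [ 0.35    0.1563 -0.0371 -0.0005 -1.3793  0.9695] F [ 0.625   0.3425 -1.8702] gap 0.015454109711649823
shift cm [-0.0389  5.713   0.0075] rot [-0.0007 -0.0007  0.0018]
```

>>> drive_tool(targets=[[-0.04,2.5,0,0,0,0,1],[-0.04,5,0,0,0,0,1],[-0.04,5.7,0,0,0,0,1],[-0.04,5.7,0,0,0,0,1]])

```text
clock: 10.5
tool_pos: [0.58, 0.0086, 0.2492]
orientation: [-0.258, -2.085, 2.088]
ft_force: [0.1, -0.8, -0.2]
finger_gap: 0.0154
```

```bash
python3 plan.py .5806 .0077 .20 255.64;  python3 - <<'E'
from geo import *
c=shot('side','side6.png'); ct=shot('top','top6.png')
a=cv2.imread('pics/side6.png')[140:280,270:410]; b=cv2.imread('pics/top6.png')[150:250,290:430]
cv2.imwrite('pics/m6.png',cv2.hconcat([cv2.resize(a,(400,400),interpolation=cv2.INTER_CUBIC),cv2.resize(b,(400,286),interpolation=cv2.INTER_CUBIC).copy() if 0 else cv2.resize(b,(400,400),interpolation=cv2.INTER_CUBIC)]))
y=np.array([.2481,.9687]);x=np.array([y[1],-y[0]]);o=np.array([.5474,-.1221])
for cc,n in((c,'side'),(ct,'top')):
    V=cloud(cc).reshape(-1,3); s=(V[:,:2]-o)@y; l=(V[:,:2]-o)@x; z=V[:,2]
    k=(abs(s-.134)<.014)&(abs(l)<.06)
    for nm,z0,z1 in(('shoulder',.205,.233),('legs',.145,.19),('tab',.232,.250)):
        q=k&(z>z0)&(z<z1)
        if q.sum()>5: print(n,nm,q.sum(),'l',l[q].min(),l[q].max(),'mid',(l[q].min()+l[q].max())/2,'s',s[q].min(),s[q].max(),'z',z[q].min())
    q=k&(z>.11)&(z<.22); print('lowest',z[q].min() if q.any() else None)
    q=(z>.105)&(z<.114)&(abs(l)<.018)&(s>.07)&(s<.145)
    print(n,'rod',q.sum(),np.percentile(l[q],[2,98]))
    sb=np.arange(.07,.145,.015)
    for b in sb:
        qq=q&(s>=b)&(s<b+.015)
        if qq.sum()>5: print('  ',b,np.percentile(l[qq],[3,97]).mean())
    q=(z>.135)&(z<.19)&(abs(l)<.06)&(abs(s-.134)<.03)
    print('near disc: face s', )
    q=(abs(l)<.03)&(z>.112)&(z<.136)&(s>.12)&(s<.19); 
    if q.any(): print(n,'disc s',np.percentile(s[q],[1,5,50,99]),'l',l[q].min(),l[q].max())
E
```

```text
t 10.5 pos [0.58   0.0086 0.2492] yaw -104.3185766339541 q [ 0.3514  0.1818 -0.1351 -0.0005 -1.2582  0.9696] F [ 0.0902 -0.773  -0.1725] gap 0.015365672456843917
shift cm [-0.0986  4.9158  0.0609] rot [-0.0021  0.0007  0.0039]
side shoulder 405 l -0.0397090892029369 0.03855983836665371 mid -0.000574625418141593 s 0.12491223790481376 0.14465647828939984 z 0.20503247349535472
side legs 292 l -0.039894879773892035 0.038215995398554144 mid -0.0008394421876689456 s 0.12414534161968652 0.14646672362164484 z 0.14500394942884723
side tab 101 l -0.015511205683008985 0.014068042078187952 mid -0.0007215818024105163 s 0.12460045162785953 0.13616455717745676 z 0.23213659709721404
lowest 0.1100275545646743
side rod 134 [-0.0093  0.0101]
   0.085 -0.00012687747295508749
   0.1 0.00010190554092412169
   0.115 0.00048273971690814595
   0.13 0.0004402213078609036
near disc: face s
side disc s [0.1459 0.1468 0.1509 0.1888] l -0.029567949531072404 0.029948525098265615
top shoulder 125 l -0.040170128065207464 -0.01502385831888397 mid -0.027596993192045716 s 0.126982397150095 0.1428338829378611 z 0.20528205085484458
top legs 18 l -0.04011392092106183 -0.024991015265493677 mid -0.032552468093277755 s 0.12892541476857755 0.1438706524974317 z 0.14566532996583786
top tab 18 l -0.016022309634248697 -0.01518547050952794 mid -0.015603890071888319 s 0.12660885152747178 0.14220142459737878 z 0.23341194282096925
lowest 0.1101547877872557
top rod 233 [-0.0103  0.0093]
   0.07 -0.0008288277230369349
   0.085 -0.0010403331684132747
   0.1 -0.0005822145324330319
   0.115 -0.0004599559288446381
near disc: face s
top disc s [0.1473 0.1484 0.1666 0.1894] l -0.02994812127357525 0.022963220485563554
```

View pics/m6.png

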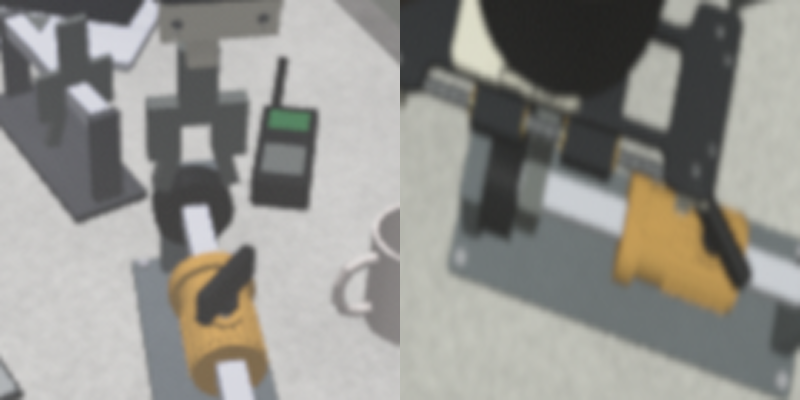

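The fork is over the rod just in front of the disc: the side crop shows it at (197,125) with the rod end at (200,220). It is square to the rod and about 1 mm off sideways, so I'll correct that and lower it.

>>> drive_tool(targets=[[-0.09,1.5,0.15,-0.002,0,0.004,1],[-0.09,3,0.15,-0.002,0,0.004,1],[-0.09,4.5,0.15,-0.002,0,0.004,1],[-0.09,5.5,0.15,-0.002,0,0.004,1],[-0.09,6.5,0.15,-0.002,0,0.004,1],[-0.09,7.2,0.15,-0.002,0,0.004,1],[-0.09,7.2,0.15,-0.002,0,0.004,1]])

```text
clock: 11.3
tool_pos: [0.5814, 0.0067, 0.1785]
orientation: [-0.265, -2.09, 2.089]
ft_force: [0.4, 1.2, -1.2]
finger_gap: 0.0153
```

```bash
python3 plan.py .5804 .0065 .1525 255.64;  python3 - <<'E'
from geo import *
c=shot('side','side7.png'); ct=shot('top','top7.png')
a=cv2.imread('pics/side7.png')[140:280,270:410]; b=cv2.imread('pics/top7.png')[150:250,290:430]
cv2.imwrite('pics/m7.png',cv2.hconcat([cv2.resize(a,(400,400),interpolation=cv2.INTER_CUBIC),cv2.resize(b,(400,400),interpolation=cv2.INTER_CUBIC)]))
E
```

```text
t 11.3 pos [0.5814 0.0067 0.1785] yaw -104.33527105662691 q [ 0.3481  0.2253 -0.2448  0.0007 -1.0982  0.9722] F [ 0.3891  1.204  -1.2425] gap 0.0152724441648465
shift cm [0.0945 2.604  0.0408] rot [ 0.0009  0.0004 -0.0024]
```

View pics/m7.png

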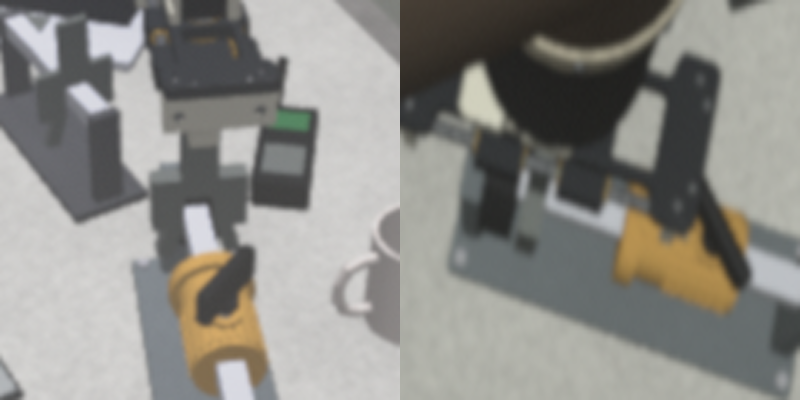

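>>> drive_tool(targets=[[0.07,0.8,0.04,0,0,0,1],[0.07,1.6,0.04,0,0,0,1],[0.07,2.2,0.04,0,0,0,1],[0.07,2.5,0.04,0,0,0,1],[0.07,2.6,0.04,0,0,0,1],[0.07,2.6,0.04,0,0,0,1]])

```text
clock: 12.0
tool_pos: [0.5814, 0.0065, 0.1535]
orientation: [-0.267, -2.091, 2.089]
ft_force: [-0.1, -0.4, -1.1]
finger_gap: 0.0158
```

```bash
python3 plan.py .5804 .0065 .1525 255.64;  python3 - <<'E'
from geo import *
c=shot('side','side8.png')
a=cv2.imread('pics/side8.png')[140:280,270:410]
cv2.imwrite('pics/m8.png',cv2.resize(a,(560,560),interpolation=cv2.INTER_CUBIC))
y=np.array([.2481,.9687]);x=np.array([y[1],-y[0]]);o=np.array([.5474,-.1221])
V=cloud(c).reshape(-1,3); s=(V[:,:2]-o)@y; l=(V[:,:2]-o)@x; z=V[:,2]
k=(abs(s-.134)<.016)&(abs(l)>.018)&(abs(l)<.06)&(z>.03)
print('shoulder top',np.percentile(z[k&(z<.15)],[90,95,98]),'l',l[k].min(),l[k].max(),'s',np.percentile(s[k],[2,50,98]))
E
```

```text
t 12.0 pos [0.5814 0.0065 0.1535] yaw -104.32193261816602 q [ 0.3481  0.245  -0.2801  0.0013 -1.0419  0.9721] F [-0.1476 -0.4008 -1.0539] gap 0.01577997685561831
shift cm [0.0966 0.1017 0.0223] rot [ 0.0013  0.0007 -0.0038]
shoulder top [0.1301 0.1309 0.1315] l -0.05986570644587996 0.04997208553540675 s [0.1186 0.1278 0.1475]
```

View pics/m8.png

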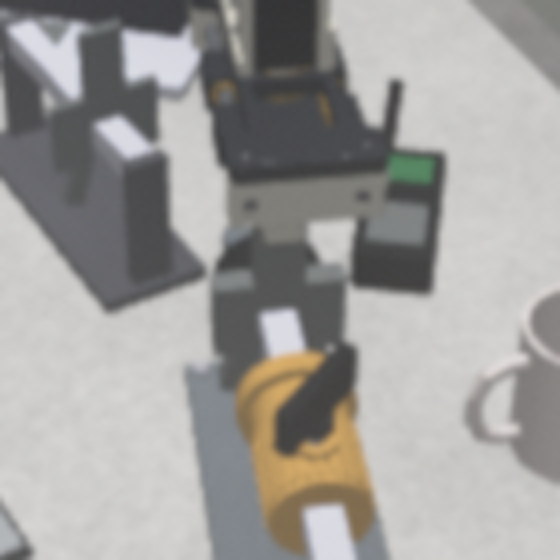

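>>> drive_tool(targets=[[0.03,0.15,0,0,0,0,1],[0.03,0.25,0,0,0,0,1],[0.03,0.25,0,0,0,0,1]])

```text
clock: 12.35
tool_pos: [0.5821, 0.0066, 0.1527]
orientation: [-0.269, -2.093, 2.09]
ft_force: [-0.9, 1.0, 5.7]
finger_gap: 0.0153
```

>>> drive_tool(targets=[[0,0,0,0,0,0,4],[0,0,0,0,0,0,4],[0,0,0,0,0,0,4],[0,0,0,0,0,0,4],[0,-3,0,0,0,0,4],[0,-7,0,0,0,0,4],[0,-10,0,0,0,0,5],[0,-10,0,0,0,0,6]])

```text
clock: 13.15
tool_pos: [0.5838, 0.0068, 0.2576]
orientation: [-0.277, -2.099, 2.092]
ft_force: [-0.2, 0.3, 0.4]
finger_gap: 0.0505
```

```bash
python3 plan.py .5474 -.1221 .25 304;  python3 - <<'E'
from geo import *
c=shot('side','side9.png'); ct=shot('top','top9.png')
a=cv2.imread('pics/side9.png')[140:280,270:410]; b=cv2.imread('pics/top9.png')[150:250,290:430]
cv2.imwrite('pics/m9.png',cv2.hconcat([cv2.resize(a,(400,400),interpolation=cv2.INTER_CUBIC),cv2.resize(b,(400,400),interpolation=cv2.INTER_CUBIC)]))
y=np.array([.2481,.9687]);x=np.array([y[1],-y[0]]);o=np.array([.5474,-.1221])
V=cloud(c).reshape(-1,3); s=(V[:,:2]-o)@y; l=(V[:,:2]-o)@x; z=V[:,2]
k=(abs(s-.134)<.03)&(abs(l)<.03)&(z>.15)&(z<.2)
print('tab top',z[k].max(),'l',l[k].min(),l[k].max(),'s',np.percentile(s[k],[2,50,98]))
E
```

```text
t 13.15 pos [0.5838 0.0068 0.2576] yaw -104.26551285049172 q [ 0.3488  0.1713 -0.1308  0.0036 -1.2547  0.9719] F [-0.1705  0.3192  0.4187] gap 0.05054294369341875
shift cm [ 0.3603  0.692  13.3879] rot [-0.001  -0.8424 -0.0149]
tab top 0.1819432287315968 l -0.013509474480412936 0.017006046235285826 s [0.1244 0.1276 0.1409]
```

View pics/m9.png

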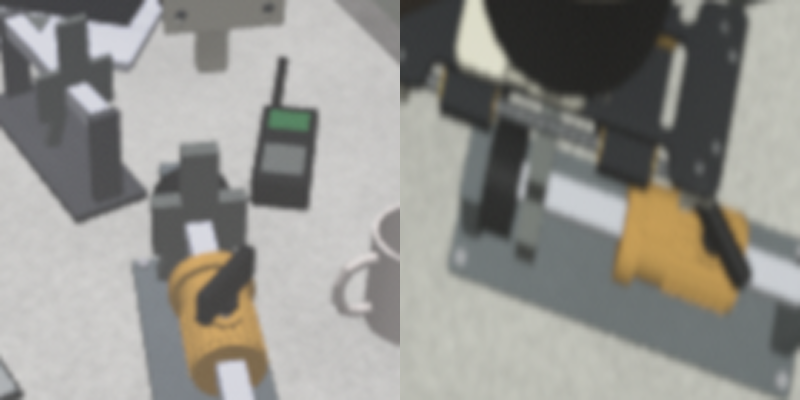

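The spacer stands upright and seated on the rod, with its tab top at 0.182 m. Now back to the T-handle.

```bash
python3 plan.py .548 -.1216 .25 303.6
```

```text
t 13.25 pos [0.5815 0.0067 0.2531] yaw -104.30197522339816 q [ 0.3488  0.1742 -0.1366  0.0016 -1.2523  0.9719] F [-0.5322  0.035  -1.2385] gap 0.05748848399530173
shift cm [ 0.0812  0.2675 13.2655] rot [-0.0002 -0.8361 -0.0081]
```

>>> drive_tool(targets=[[0.08,0.2,3,0,-0.14,0,6],[0.08,0.2,7,0,-0.28,0,6],[0.08,0.2,10,0,-0.42,0,6],[0.08,0.2,12,0,-0.56,0,6],[0.08,0.2,13.27,0,-0.7,-0.008,6],[0.08,0.2,13.27,0,-0.836,-0.008,6],[0.08,0.2,13.27,0,-0.836,-0.008,6],[0.08,0.2,13.27,0,-0.836,-0.008,6],[0.08,0.2,13.27,0,-0.836,-0.008,6]])

```text
clock: 14.15
tool_pos: [0.5479, -0.1214, 0.2501]
orientation: [-0.569, 1.89, -1.89]
ft_force: [-0.1, -0.6, -0.7]
finger_gap: 0.0599
```

```bash
python3 plan.py .548 -.1216 .15 303.6
python3 - <<'E'
from geo import *
c=shot('side','side10.png')
a=cv2.imread('pics/side10.png')[140:280,270:410]
cv2.imwrite('pics/m10.png',cv2.resize(a,(560,560),interpolation=cv2.INTER_CUBIC))
E
```

```text
t 14.15 pos [ 0.5479 -0.1214  0.2501] yaw -56.554531439457385 q [ 0.1309  0.1468 -0.1761  0.     -1.2487  2.0237] F [-0.0984 -0.5503 -0.705 ] gap 0.0598734144602856
shift cm [-0.0059 10.0105  0.0309] rot [ 0.0003 -0.0027  0.0007]
```

View pics/m10.png

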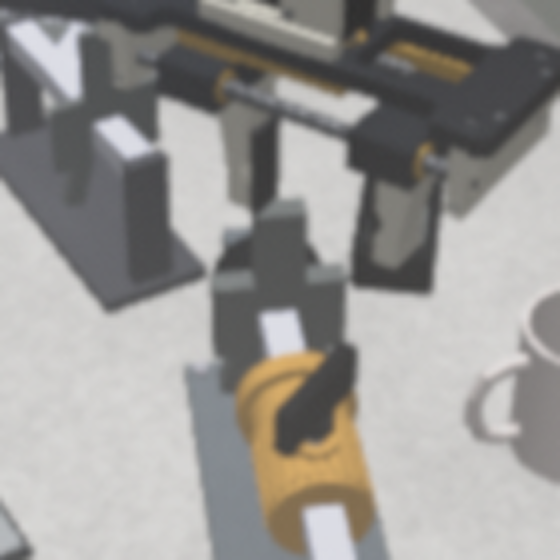

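The open jaws are above the handle and across its bar, with the bar at (315,400) in the crop. I'll go down and grip.

>>> drive_tool(targets=[[0,4,0.03,0,0,0,6],[0,7.5,0.03,0,0,0,6],[0,10,0.03,0,0,0,5],[0,10,0.03,0,0,0,3.5],[0,10,0.03,0,0,0,2],[0,10,0.03,0,0,0,0.5],[0,10,0.03,0,0,0,0.5],[0,10,0.03,0,0,0,0.5],[0,10,0.03,0,0,0,0.5],[0,10,0.03,0,0,0,0.5],[0,10,0.03,0,0,0,0.5]], force=30)

```text
clock: 15.3
tool_pos: [0.5483, -0.1215, 0.1511]
orientation: [-0.568, 1.889, -1.889]
ft_force: [-2.3, 2.9, 6.5]
finger_gap: 0.0115
```

```bash
python3 plan.py .5616 -.0683 .15 303.6
```

```text
t 15.3 pos [ 0.5483 -0.1215  0.1511] yaw -56.50056050393795 q [ 0.1306  0.2178 -0.3223  0.0001 -1.0302  2.0248] F [-2.3047  2.9047  6.5169] gap 0.011475953361827234
shift cm [-4.0415  0.1082 -3.701 ] rot [-0.0003 -0.0018 -0.0004]
```

>>> drive_tool(targets=[[-0.37,0,-0.336,0,0,0,0.5],[-0.89,0,-0.805,0,0,0,0.5],[-1.48,0,-1.342,0,0,0,0.5],[-2.08,0,-1.879,0,0,0,0.5],[-2.67,0,-2.416,0,0,0,0.5],[-3.26,0,-2.952,0,0,0,0.5],[-3.86,0,-3.489,0,0,0,0.5],[-4.08,0,-3.69,0,0,0,0.5],[-4.08,0,-3.69,0,0,0,0.5]])

```text
clock: 16.2
tool_pos: [0.5622, -0.0671, 0.1511]
orientation: [-0.568, 1.889, -1.888]
ft_force: [-2.6, 1.3, 3.3]
finger_gap: 0.011
```

```bash
python3 plan.py .5616 -.0683 .15 303.6
python3 - <<'E'
from geo import *
c=shot('side','side11.png')
a=cv2.imread('pics/side11.png')[140:280,270:410]
cv2.imwrite('pics/m11.png',cv2.resize(a,(560,560),interpolation=cv2.INTER_CUBIC))
E
```

```text
t 16.2 pos [ 0.5622 -0.0671  0.1511] yaw -56.46178617007075 q [ 0.2264  0.2249 -0.3123 -0.0008 -1.0325  1.9301] F [-2.609   1.2914  3.3398] gap 0.011011266386696424
shift cm [0.1182 0.1117 0.071 ] rot [ 0.0003 -0.0011 -0.0012]
```

View pics/m11.png

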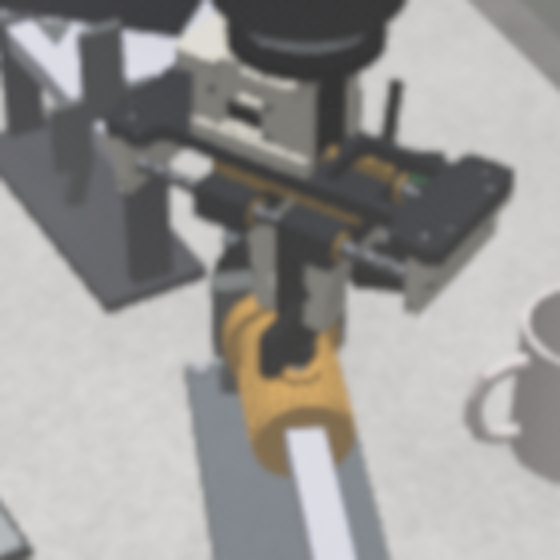

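The collar moved 56 mm with the handle; about 11 mm should remain. I'll close that slowly and watch the force.

>>> drive_tool(targets=[[-0.15,0,-0.13,0,0,0,0.5],[-0.3,0,-0.27,0,0,0,0.5],[-0.45,0,-0.4,0,0,0,0.5],[-0.59,0,-0.54,0,0,0,0.5],[-0.59,0,-0.54,0,0,0,0.5]])

```text
clock: 16.75
tool_pos: [0.5641, -0.0594, 0.1511]
orientation: [-0.568, 1.889, -1.887]
ft_force: [-2.3, -3.3, 3.3]
finger_gap: 0.0111
```

>>> drive_tool(targets=[[-0.07,0,-0.07,0,0,0,0.5],[-0.15,0,-0.13,0,0,0,0.5]])

```text
clock: 16.95
tool_pos: [0.5646, -0.0576, 0.1511]
orientation: [-0.568, 1.889, -1.888]
ft_force: [-1.9, -4.3, 4.1]
finger_gap: 0.0114
```

>>> drive_tool(targets=[[-0.07,0,-0.07,0,0,0,0.5],[-0.07,0,-0.07,0,0,0,0.5]])

```text
clock: 17.15
tool_pos: [0.5648, -0.0566, 0.1511]
orientation: [-0.568, 1.889, -1.888]
ft_force: [-2.0, -4.4, 3.5]
finger_gap: 0.0118
```

>>> drive_tool(targets=[[-0.07,0,-0.07,0,0,0,0.5],[-0.07,0,-0.07,0,0,0,0.5]])

```text
clock: 17.35
tool_pos: [0.5649, -0.0563, 0.1511]
orientation: [-0.569, 1.888, -1.889]
ft_force: [-1.8, -6.5, 3.6]
finger_gap: 0.0116
```

>>> drive_tool(targets=[[-0.15,0,-0.13,0,0,0,0.5],[-0.15,0,-0.13,0,0,0,0.5]])

```text
clock: 17.55
tool_pos: [0.5648, -0.0563, 0.1511]
orientation: [-0.571, 1.887, -1.892]
ft_force: [-2.4, -12.6, 3.5]
finger_gap: 0.0113
```

```bash
python3 plan.py .5616 -.0683 .15 303.6
python3 - <<'E'
from geo import *
c=shot('side','side12.png'); ct=shot('top','top12.png')
a=cv2.imread('pics/side12.png')[140:280,270:410]; b=cv2.imread('pics/top12.png')[150:250,290:430]
cv2.imwrite('pics/m12.png',cv2.hconcat([cv2.resize(a,(400,400),interpolation=cv2.INTER_CUBIC),cv2.resize(b,(400,400),interpolation=cv2.INTER_CUBIC)]))
E
```

```text
t 17.55 pos [ 0.5648 -0.0563  0.1511] yaw -56.48900466384731 q [ 0.2474  0.2282 -0.3095  0.0031 -1.035   1.9067] F [ -2.4075 -12.6467   3.4666] gap 0.01132118132360586
shift cm [0.9322 0.1188 0.8234] rot [-0.0019 -0.0016  0.0026]
```

View pics/m12.png

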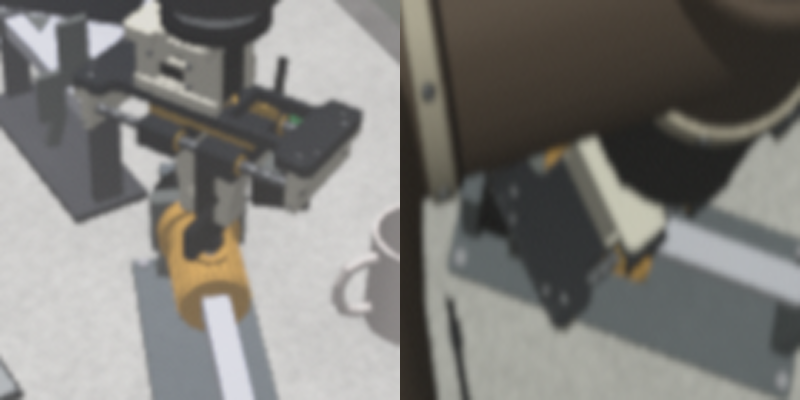

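Contact is confirmed: the collar stopped dead after 67.3 mm of travel (67 predicted from the measured gap) and the force rose to 12.6 N. I'll tighten while holding light pressure.

>>> drive_tool(targets=[[-0.1,0,-0.09,0,0.13,0,0.5],[-0.1,0,-0.09,0,0.26,0,0.5],[-0.1,0,-0.09,0,0.39,0,0.5],[-0.1,0,-0.09,0,0.52,0,0.5],[-0.1,0,-0.09,0,0.65,0,0.5],[-0.1,0,-0.09,0,0.78,0,0.5],[-0.1,0,-0.09,0,0.91,0,0.5],[-0.1,0,-0.09,0,1.04,0,0.5],[-0.1,0,-0.09,0,1.17,0,0.5],[-0.1,0,-0.09,0,1.3,0,0.5],[-0.1,0,-0.09,0,1.36,0,0.5],[-0.1,0,-0.09,0,1.36,0,0.5]])

```text
clock: 18.85
tool_pos: [0.5648, -0.0565, 0.1511]
orientation: [-0.723, -1.76, 1.77]
ft_force: [-2.8, -11.0, 2.3]
finger_gap: 0.0112
```

```bash
python3 plan.py .5616 -.0683 .15 229
python3 - <<'E'
from geo import *
print(robot.get_state()['ft_torque'])
c=shot('side','side13.png')
a=cv2.imread('pics/side13.png')[140:280,270:410]
cv2.imwrite('pics/m13.png',cv2.resize(a,(560,560),interpolation=cv2.INTER_CUBIC))
E
```

```text
t 18.85 pos [ 0.5648 -0.0565  0.1511] yaw -134.55187711891128 q [ 0.2482  0.2286 -0.3097  0.005  -1.0357  0.5425] F [ -2.7898 -10.9993   2.2582] gap 0.011166547390833975
shift cm [-0.603   0.1213  1.0622] rot [-0.005  -0.062  -0.0018]
[-4.1372  0.661   0.0882]
```

View pics/m13.png

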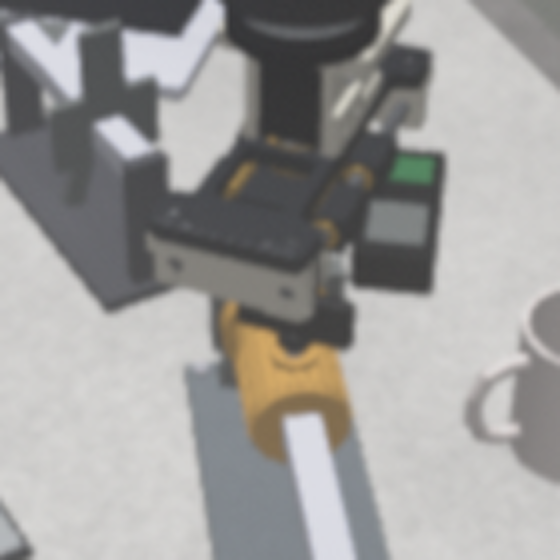

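>>> drive_tool(targets=[[0,0,0,0,0.06,0,0.5],[0,0,0,0,0.1,0,0.5],[0,0,0,0,0.1,0,0.5]])

```text
clock: 19.2
tool_pos: [0.5647, -0.0567, 0.1511]
orientation: [-0.797, -1.694, 1.705]
ft_force: [-2.8, -5.5, 3.9]
finger_gap: 0.011
```

```bash
python3 plan.py .5616 -.0683 .15 229
python3 - <<'E'
from geo import *
print(robot.get_state()['ft_torque'])
E
```

```text
t 19.2 pos [ 0.5647 -0.0567  0.1511] yaw -140.24908429045266 q [ 0.248   0.2287 -0.3099  0.0052 -1.0357  0.4432] F [-2.755  -5.52    3.9018] gap 0.010965414132633806
shift cm [-0.6932  0.1159  0.9788] rot [-0.0052 -0.1614 -0.0021]
[-1.8046  0.6874  0.2976]
```

>>> drive_tool(targets=[[0,0,0,0,-0.03,0,3],[0,0,0,0,-0.03,0,4],[0,0,0,0,-0.03,0,4],[0,0,0,0,-0.03,0,4],[0,-2,0,0,-0.03,0,4],[0,-5,0,0,-0.03,0,4],[0,-9,0,0,-0.03,0,4],[0,-13,0,0,-0.03,0,4],[0,-13,0,0,-0.03,0,4]])

```text
clock: 20.1
tool_pos: [0.5679, -0.0559, 0.2874]
orientation: [-0.784, -1.721, 1.723]
ft_force: [1.3, 0.3, -0.0]
finger_gap: 0.0401
```

```bash
python3 plan.py .42 -.3 .28 229
```

```text
t 20.1 pos [ 0.5679 -0.0559  0.2874] yaw -138.4982559723562 q [ 0.2493  0.1397 -0.1036  0.0066 -1.321   0.4734] F [ 1.345   0.2835 -0.0281] gap 0.040098468567300344
shift cm [-8.4701  0.7324 27.2555] rot [ 0.0023 -0.1309 -0.0088]
```

>>> drive_tool(targets=[[-8.47,0.7,27.25,0,0,0,4],[-8.47,0.7,27.25,0,0,0,4],[-8.47,0.7,27.25,0,0,0,4],[-8.47,0.7,27.25,0,0,0,4],[-8.47,0.7,27.25,0,0,0,4],[-8.47,0.7,27.25,0,0,0,4],[-8.47,0.7,27.25,0,0,0,4],[-8.47,0.7,27.25,0,0,0,4]])

```text
clock: 20.9
tool_pos: [0.4197, -0.3005, 0.2802]
orientation: [-0.786, -1.72, 1.721]
ft_force: [0.8, -0.1, 0.6]
finger_gap: 0.0403
```

Run:
```python
from geo import *
c=shot('side','side14.png'); ct=shot('top','top14.png')
a=cv2.imread('pics/side14.png')[140:280,270:410]; b=cv2.imread('pics/top14.png')[150:250,290:430]
cv2.imwrite('pics/m14.png',cv2.hconcat([cv2.resize(a,(400,400),interpolation=cv2.INTER_CUBIC),cv2.resize(b,(400,400),interpolation=cv2.INTER_CUBIC)]))
y=np.array([.2481,.9687]);x=np.array([y[1],-y[0]]);o=np.array([.5468,-.1214])
W=cloud(ct)
p=reg(W,330,410,160,240,.165,.177);
V=W.reshape(-1,3); s=(V[:,:2]-o)@y; l=(V[:,:2]-o)@x; z=V[:,2]
k=(abs(l)<.05)&(s>.02)&(s<.2)
q=k&(z>.15)&(z<.177)&(s<.115); print('bar',q.sum(),box(V[q][:,:2]),s[q].mean())
q=k&(z>.168)&(s>.112)&(s<.17); print('tab',q.sum(),'s',s[q].min(),s[q].max(),'l',l[q].min(),l[q].max(),'z',np.median(z[q]))
q=k&(z>.124)&(z<.137)&(abs(l)>.018)&(s>.11)&(s<.17); print('sh',np.median(z[q]),l[q].min(),l[q].max(),box(V[q][:,:2]))
for b in np.arange(.11,.18,.002):
    q=(s>=b)&(s<b+.002)&(abs(l)<.024); q=q&(z>.1); print(round(b,3),q.sum(),np.round(np.nanpercentile(z[q],[10,50,90]),4) if q.any() else '',end=';')
```

```text
bar 203 (array([562.6681, -56.773 ]), array([12.0683, 64.2969]), 41.046356201171875) 0.06659738534078051
tab 119 s 0.13096755367117388 0.14688297036775116 l -0.013978825895713292 0.01666575915913713 z 0.1787989573996176
sh 0.1279109808419642 -0.03794926583008065 0.040495966155835894 (array([583.6818,  17.3228]), array([52.6364, 78.4802]), 75.312255859375)
0.11 18 [0.1176 0.1247 0.1278];0.112 19 [0.1152 0.1241 0.1265];0.114 20 [0.1164 0.1236 0.1267];0.116 20 [0.1176 0.1253 0.1334];0.118 19 [0.1246 0.1299 0.1331];0.12 20 [0.1269 0.1298 0.132 ];0.122 21 [0.1266 0.13   0.1326];0.124 19 [0.1244 0.13   0.1331];0.126 20 [0.1212 0.1295 0.1325];0.128 18 [0.1255 0.1308 0.1323];0.13 24 [0.1282 0.1339 0.1789];0.132 25 [0.1289 0.1771 0.1799];0.134 23 [0.1295 0.177  0.1798];0.136 24 [0.1288 0.1776 0.1802];0.138 23 [0.1289 0.1778 0.1799];0.14 22 [0.129  0.1775 0.1794];0.142 22 [0.1301 0.1769 0.1806];0.144 22 [0.1283 0.1767 0.1798];0.146 15 [0.1283 0.1337 0.1802];0.148 18 [0.1234 0.1289 0.1328];0.15 19 [0.1256 0.1302 0.1321];0.152 21 [0.1247 0.1306 0.1334];0.154 21 [0.1245 0.1302 0.1322];0.156 17 [0.1262 0.1309 0.1341];0.158 21 [0.1234 0.1291 0.1333];0.16 19 [0.1262 0.1303 0.1327];0.162 20 [0.1257 0.1304 0.1323];0.164 20 [0.1251 0.1293 0.1334];0.166 21 [0.1236 0.1306 0.1334];0.168 21 [0.1227 0.1289 0.1332];0.17 18 [0.1255 0.1294 0.1327];0.172 15 [0.1211 0.1253 0.1306];0.174 21 [0.1213 0.1231 0.1259];0.176 19 [0.1211 0.1231 0.1248];0.178 20 [0.1219 0.1236 0.1249];
```

View pics/m14.png

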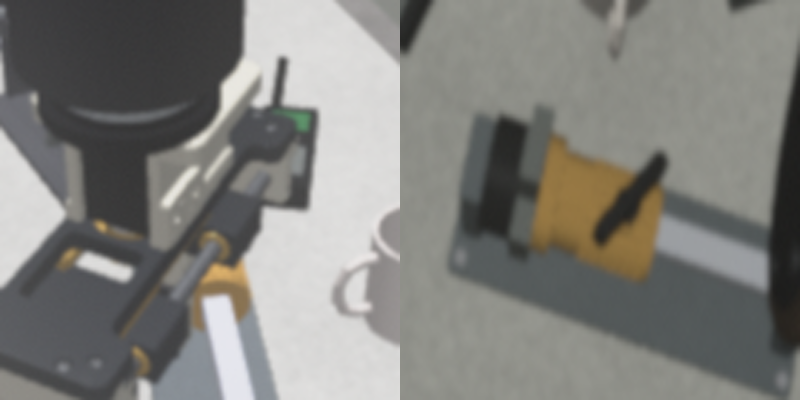

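View pics/top14.png

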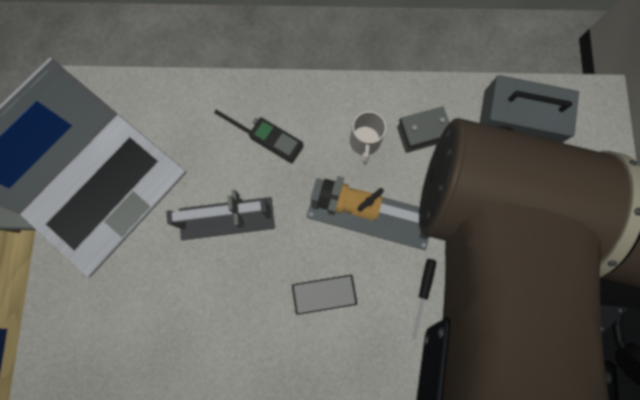

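```bash
python3 -c "
from cell import robot
s=robot.get_state();print(s['clock'],s['ft_force']);print(robot.close_job())"
```

```text
21.0 [-0.63522626 -0.03053829  0.42463485]
the job is handed in; nothing more can be done
None
```

The job is done and handed in at 21 s of the 58 s allowed; the hand-in gives no verdict.

- **Loosening:** I turned the set screw about 1.3 rad loose. I had no direct screw reading, so this comes from the wrist turn and the T-bar angle in the top picture.
- **Hanging the spacer:** I lifted the thick spacer off the rack and hung it on the rod in front of the black disc.
- **Closing the gap:** I slid the collar up by its handle. It stopped after 67.3 mm (67 mm was predicted), and the push force rose to 12.6 N.
- **Tightening:** I tightened the screw while pressing lightly, then let go and drew the arm clear.

**Last checks, from the top camera:**
- **Spacer seat:** the tab top reads 0.179 m. The camera reads about 1–2 mm low, so that matches the seated height of 0.180 m.
- **Nip:** the spacer spans 0.131–0.147 m along the rod. The collar flange ends at about 0.131 m and the disc starts at about 0.1475 m, so the gap is about 16–16.5 mm.
- **Screw:** the T-bar sits about 0.14 rad tighter than at the start. That puts the screw close to its stop, well below 0.3 rad.
- **Other things:** the thin spacer, radio, phone, mug, battery and screwdriver look unmoved. I judged this by eye and did not measure it. The arm partly hid the side view in the last picture.

One small disagreement: the two cameras differ by about 1.5 mm, so I used their average. No check failed.

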